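Gauge the gap of a two-plate mirror mount

ROBOT

A 6-joint arm with a two-finger parallel gripper is mounted at the origin on a cart in front of the work surface, level with it; the furniture and walls round the work are solid. World frame = base frame: x ahead of the robot, y to its left, z up, the work surface at z = 0. Lengths are in mm, angles in rad, forces in N, time in s.
With the tool pointing down it reaches from about 350 to 975 mm from the base axis. Payload 7.1 kg.
Tool frame: the origin (TCP) lies between the finger pads, 19 mm behind the fingertips; this is the grasp point; z points along the fingers, y is the line along which they close (so a half turn about z gives the same grasp; the last joint's range is limited). The gripper opens to 88 mm and grips with 3 to 60 N. Pads are 20 mm wide; open, the fingers measure 115 mm over their backs; the gripper's body (75 mm by 178 mm) begins 61 mm behind the grasp point.
Start: joints at [1.153, 0.423, 1.63, -0, 1.089, -0.019], TCP at [242.663, 575.951, 241.375] pointing down, gripper open.
Joint ranges: [-3, 3], [-0.9, 2.11], [0.09, 2.58], [-1.31, 4.45], [0.11, 2.69], [-2.54, 2.54]. Speed limits (rad/s): [2.39, 2.39, 3.01, 3.14, 3.14, 3.14].

INTERFACE

Orientations are given as a unit quaternion [x, y, z, w].
In Python, from station import env, set_gripper, viewer, workorder gives the robot as it stands. Calls block until the motion is done:
- env.reach(position, orientation): joint-space move of the TCP to a pose.
- env.move_l(position, rot=None, rate=150, f_stop=None): straight line of the TCP; rot=None keeps the orientation; rate is the mean speed in mm/s. With f_stop (N) it stops when the force on the tool has changed by that much, and returns True; else False.
- env.move_joints(angles): joint-space move.
- set_gripper(opening): finger opening in mm; the grip force is fixed at half the most; returns when the fingers have stopped.
- env.hold(seconds).
- env.ik(position, orientation): joint angles nearest the present ones, or None.
- env.read_state(): the state.
- viewer.camera(name): name is "scene" or "top" or "wrist"; returns the picture (480x640x3 uint8, blue, green, red); there is no depth.
- viewer.camera_params(name): a dict with "fx", "fy", "cx", "cy" (pixels), "dist" ([k1, k2, p1, p2, k3] as OpenCV has them; the pictures are not rectified), "pose" (4x4, takes a point from camera to world coordinates); the wrist camera has in their place "tool_from_camera" (4x4, takes a point from camera to tool coordinates, whose origin is the TCP and whose axes are the flange's). Camera axes: x right, y up, looking along -z (the intrinsics and any distortion apply to the point x, -y, -z); pixel columns grow to the right and rows downward; lengths in mm; the calibration is good to about 2 mm. A picture is of the moment at which its call begins: read the wrist's pose just before it. camera_params takes no time and is no camera call.
A pose or a line that the arm cannot do raises env.IKError and nothing moves.
- workorder.sign_off(): hands the job in; it is judged then, once.
The state is a dict: "time_s": time; "qpos": joint angles; "dq": joint speeds; "tau": joint torques, N m; "tool_pos": TCP position; "orientation": TCP orientation; "force": force on the tool from outside, world axes, zero at the start; "wrist_torque": the same for the moment, N m; "width": finger opening in mm; "grip_force": force on a finger pad.
Only numpy, scipy, OpenCV 4.12 (cv2) and the standard library are available. Lean on these libraries where they do the work, as an engineer would, in place of code of your own. Each camera call takes 0.05 s, during which the arm holds its last target. There are 200 camera calls.

TASK

Measure the gap between the two plates of the mirror mount: turn the wedge gauge's handle anticlockwise in its storage stand until it lines up with the stand's long side and the blade is free of the keyed cover, then lift the gauge straight out. Slide its blade, upright and near the middle of the plates, down into the gap until it drags snugly on both plates, without forcing it, and finish still holding the gauge there at that depth. Leave the other things on the table where they are.

Things in the scene. Friction and masses are not known exactly. Their poses are not given: they have to be found in the camera images.
- gauge: Loose wedge gauge, 70 g, upright in the stand. Origin: centre of the underside of its round steel flange (28 mm across, 5 mm thick), z up. Above it a black bar handle, 12 mm thick (x), 30 mm long (y), z = 5 to 40 mm: grip it across the 12 mm from above. Below the flange a 6 mm round neck to z = -8 mm, then the blade. The same turned half round.
- gauge_grip (a point): On the gauge's axis in the handle, 26 mm above the underside of the flange: with the TCP here the fingertips just clear the flange.
- gauge_tip (a point): Middle of the blade's tip, 54 mm below the underside of the flange. The steel blade is 24 mm wide along gauge y; along gauge x it is 2 mm thick at the tip and tapers evenly on both faces to 6 mm thick 40 mm above the tip (1 mm per 10 mm), then 6 mm thick up to the neck.
- stand: Fixed storage stand, block 46 (x) by 62 (y) by 70 mm high on a thin foot; origin at the table under its middle. Its cover, 6 mm thick, has a central slot 27 mm long (along y, the long side) and 7.5 mm wide. The flange rests on the cover (z = 70 mm), neck in the slot, blade in the hollow below. Stand and mount may change places.
- mount: Fixed base, 130 (x) by 76 mm (y), of a mirror mount; origin at the table under its middle, z up. On it a stage floats along x by up to 6 mm either way on a weak centring spring (0.15 N/mm), so that the two upright plates centre themselves on a blade. The gap's thin direction is x, its long direction y.
- gap_mouth (a point): Moves with the stage: level with the plates' top edges (90 mm above the table), middle of their 56 mm length, 2.2 mm in front (-x) of the back plate's gap face; axes as the mount's. Each plate's upper edge has a 45 degree bevel 4 mm deep and wide, a funnel; the parallel gap starts 4 mm below this point and is 52 mm deep.
- back_plate: The plate on the +x side, 12 mm thick, three adjuster screws on its outside, fixed on the floating stage; its origin and axes are those of the mount, shifted with the stage.
- front_plate: Plate on the -x side, 12 mm thick, round mirror on its outside, held by tight adjusters. The gap, 3.6 to 5.2 mm, differs each time and is not told: the blade meets both plates with its tip 20 to 36 mm below their top edges; going deeper then takes some newtons more per mm. A push of 4 to 8 N is a snug drag; a push of over 20 N is forcing.
- lens_tube: Bystander: loose short black ring, 33 mm across, 15 mm high.
- optic_mount: Bystander: loose small black upright square mirror holder, 45 mm high.
- tape_roll: Bystander: loose roll of tape, 70 mm across, lying flat.
- slot (a point): Middle of the slot, on the cover's top; axes as the stand's. The gauge starts turned 0.95 to 1.4 rad clockwise (from above) from the slot, so the cover holds the blade down. Turned anticlockwise until gauge y is parallel to stand y the blade passes the slot; a stop inside ends the turn about 0.1 rad farther on.

How it is judged:
By the outcome, as a careful person would: the job done as asked, in the order asked, and still so for the second after the job is handed in, while the arm keeps its last pose, push and grip.
It also fails if it takes over 43 s, if anything falls off the work surface, if the arm or the gripper's body presses on something with over 40 N, if the wrist force passes 120 N, or if a joint passes its speed limit or range.

## Working session

There is one attempt and no reset: what is moved stays moved. The work goes in short steps, each a Python script; the robot and the scene stay as the last script left them, time stands still between calls to the robot, and variables do not carry over. Pictures are saved under pics/ and viewed, at most 10 in all, crops included, and the job is handed in when it is done.

```bash
mkdir -p pics; ls; python3 - <<'E'
from station import env, viewer
import cv2, numpy as np
np.set_printoptions(precision=3,suppress=True)
for n in ("scene","top"):
    cv2.imwrite(f"pics/{n}0.png",viewer.camera(n)); p=viewer.camera_params(n); print(n,p)
print(viewer.camera_params("wrist")); s=env.read_state(); print(s)
E
```

```text
pics
scene {'fx': 485.2107955983295, 'fy': 485.2107955983295, 'cx': 314.3858022789053, 'cy': 241.09486901911941, 'dist': array([0.018, 0.   , 0.   , 0.   , 0.   ]), 'pose': array([[ -0.532,   0.456,  -0.713, -44.25 ],
       [ -0.846,  -0.27 ,   0.459, 331.227],
       [  0.016,   0.848,   0.53 , 555.433],
       [  0.   ,   0.   ,   0.   ,   1.   ]])}
top {'fx': 572.767184563852, 'fy': 572.767184563852, 'cx': 321.8811771054885, 'cy': 239.0332369135119, 'dist': array([-0.116,  0.   ,  0.   ,  0.   ,  0.   ]), 'pose': array([[   0.022,    0.971,   -0.237,  366.494],
       [  -1.   ,    0.023,   -0.001,  -73.992],
       [   0.004,    0.237,    0.971, 1103.631],
       [   0.   ,    0.   ,    0.   ,    1.   ]])}
{'fx': 388.22282047288775, 'fy': 388.22282047288775, 'cx': 316.4295758128544, 'cy': 236.61520907414842, 'dist': array([-0.04,  0.  ,  0.  ,  0.  ,  0.  ]), 'tool_from_camera': array([[  -0.   ,    0.958,    0.288,   79.695],
       [   1.   ,    0.   ,    0.001,   -0.421],
       [   0.001,    0.288,   -0.958, -143.2  ],
       [   0.   ,    0.   ,    0.   ,    1.   ]])}
{'time_s': 0.1, 'qpos': array([ 1.153,  0.424,  1.631, -0.   ,  1.089, -0.019]), 'dq': array([ 0.003, -0.001, -0.003,  0.001, -0.001,  0.   ]), 'tau': array([  0.   , -54.561, -27.432,   0.065,   0.019,  -0.   ]), 'tool_pos': array([242.51 , 575.538, 240.685]), 'orientation': array([ 0.198,  0.98 , -0.001, -0.   ]), 'force': array([ 0.614, -0.012,  0.189]), 'wrist_torque': array([-0.03 ,  0.003,  0.003]), 'grip_force': 0.0, 'width': 87.87071425229955}
```

View pics/scene0.png

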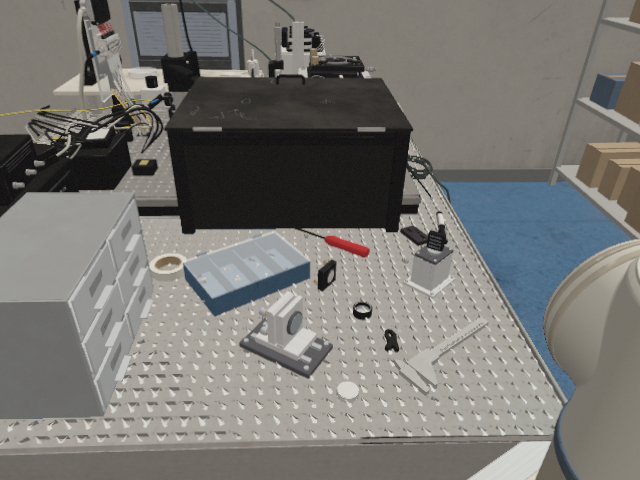

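View pics/top0.png

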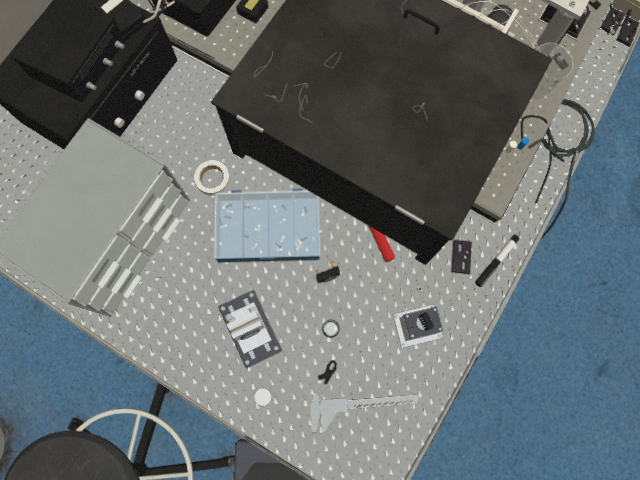

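The scene view shows the stand at about (432,270) with the gauge handle on top, and the mount at (287,335). The top view shows the stand at (418,325), the mount at (249,328), the lens tube at (330,328), the optic mount at (327,272), the tape at (211,177) and the big box's nearest corner at about (430,258).

```bash
cat > h.py <<'E'
from station import env, set_gripper, viewer, workorder
import cv2, numpy as np
from scipy.spatial.transform import Rotation as R
np.set_printoptions(precision=2,suppress=True)
F=np.diag([1.,-1,-1,1])
def campose(n):
    p=viewer.camera_params(n)
    if n!="wrist": return p["pose"]
    s=env.read_state(); T=np.eye(4); T[:3,:3]=R.from_quat(s["orientation"]).as_matrix(); T[:3,3]=s["tool_pos"]
    return T@p["tool_from_camera"]
def K(n):
    p=viewer.camera_params(n); return np.array([[p["fx"],0,p["cx"]],[0,p["fy"],p["cy"]],[0,0,1]]),np.array(p["dist"])
def rays(n,px,T):
    k,d=K(n); u=cv2.undistortPoints(np.float64(px).reshape(-1,1,2),k,d).reshape(-1,2)
    return np.c_[u[:,0],-u[:,1],-np.ones(len(u))]@T[:3,:3].T, T[:3,3]
def onplane(n,px,z,T):
    r,o=rays(n,px,T); return o+r*((z-o[2])/r[:,2])[:,None]
def project(n,P,T):
    k,d=K(n); C=F@np.linalg.inv(T)
    return cv2.projectPoints(np.float64(P).reshape(-1,3),C[:3,:3],C[:3,3],k,d)[0].reshape(-1,2)
def down(yaw):  # tool z down; tool y (closing line) at world angle yaw
    y=np.array([np.cos(yaw),np.sin(yaw),0]); z=np.array([0,0,-1.]); x=np.cross(y,z)
    return R.from_matrix(np.c_[x,y,z]).as_quat()
E
python3 - <<'E'
from h import *
T=campose("top")
print(onplane("top",[[418,325],[424,318]],[70,100][0],T), onplane("top",[[249,328]],40,T))
print("opt,lens,tape",onplane("top",[[327,272],[330,328],[211,177]],20,T))
print("box bottom corner",onplane("top",[[428,262],[240,155]],0,T), "box top corner", onplane("top",[[432,235]],200,T))
for y in (0,np.pi/2,-np.pi/2,1.15): 
  s=env.ik([520,0,250],down(y)); print(y,s)
E
```

```text
[[ 463.47 -249.9    70.  ]
 [ 476.29 -260.99   70.  ]] [[453.91  57.96  40.  ]]
opt,lens,tape [[566.27 -84.28  20.  ]
 [459.31 -92.09  20.  ]
 [754.4  152.71  20.  ]]
box bottom corner [[ 594.33 -283.45    0.  ]
 [ 810.88  100.13    0.  ]] box top corner [[ 598.23 -253.05  200.  ]]
0 [-0.02  0.26  1.85 -0.    1.03 -0.02]
1.5707963267948966 [-0.02  0.26  1.85 -0.    1.03 -1.59]
-1.5707963267948966 [-0.02  0.26  1.85 -0.    1.03  1.55]
1.15 [-0.02  0.26  1.85 -0.    1.03 -1.17]
```

```bash
python3 - <<'E'
from h import *
def shot(name,p,yaw):
    env.reach(p,down(yaw)); env.hold(0.2); T=campose("wrist"); cv2.imwrite(f"pics/{name}.png",viewer.camera("wrist")); np.save(f"pics/{name}.npy",T)
    s=env.read_state(); print(name,s["time_s"],s["tool_pos"],s["qpos"])
shot("m1",[455,60,240],0.0)
shot("s1",[467,-250,260],0.0)
E
```

```text
m1 2.3583 [455.05  60.48 239.97] [0.11 0.18 1.99 0.   0.98 0.11]
s1 3.7917 [ 467.3  -249.03  260.  ] [-0.51  0.26  1.82  0.    1.06 -0.51]
```

View pics/m1.png

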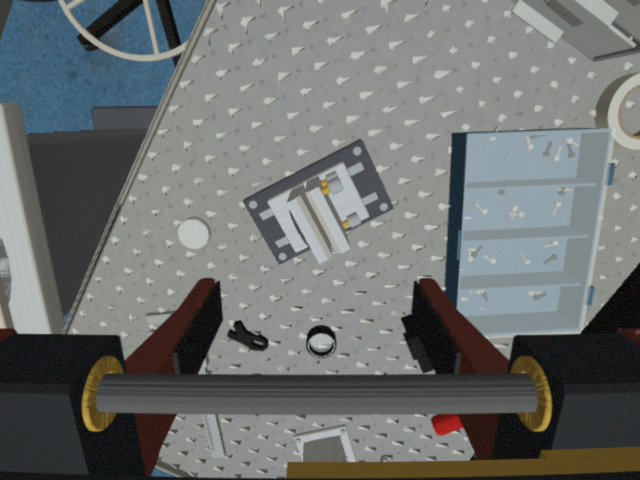

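View pics/s1.png

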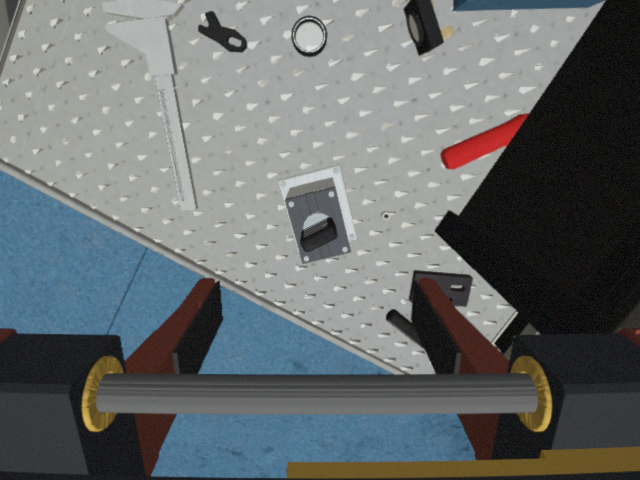

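m1 shows the mount base with corners near (244,203), (363,139), (394,207) and (281,263); the plates run from about (300,190) to (340,255), with the gold screws on the right (+x). s1 shows the stand's cover at x 285–350, y 183–263, and the handle at about (319,234). I'll enlarge both.

```bash
python3 - <<'E'
from h import *
a=cv2.imread("pics/m1.png")[165:275,255:365]; b=cv2.imread("pics/s1.png")[160:270,265:365]
a=cv2.resize(a,None,fx=4,fy=4,interpolation=cv2.INTER_CUBIC); b=cv2.resize(b,None,fx=3.5,fy=4,interpolation=cv2.INTER_CUBIC)
cv2.imwrite("pics/z1.png",np.hstack([a,b]))
T=np.load("pics/m1.npy")
for z in(0,12): 
    c=onplane("wrist",[[244,203],[363,139],[394,207],[281,263]],z,T); print(c, np.linalg.norm(np.diff(c,axis=0),axis=1), c.mean(0), np.degrees(np.arctan2(*(c[1]-c[0])[1::-1])),np.degrees(np.arctan2(*(c[2]-c[3])[1::-1])))
E
```

```text
[[381.39  59.19   0.  ]
 [499.   121.98   0.  ]
 [532.61  55.26   0.  ]
 [417.04  -5.15   0.  ]] [133.32  74.71 130.41] [457.51  57.82   0.  ] 28.095810648403987 27.598993745901065
[[383.69  61.72  12.  ]
 [497.62 122.54  12.  ]
 [530.17  57.91  12.  ]
 [418.22  -0.61  12.  ]] [129.15  72.37 126.32] [457.43  60.39  12.  ] 28.095810648403983 27.598993745901076
```

View pics/z1.png

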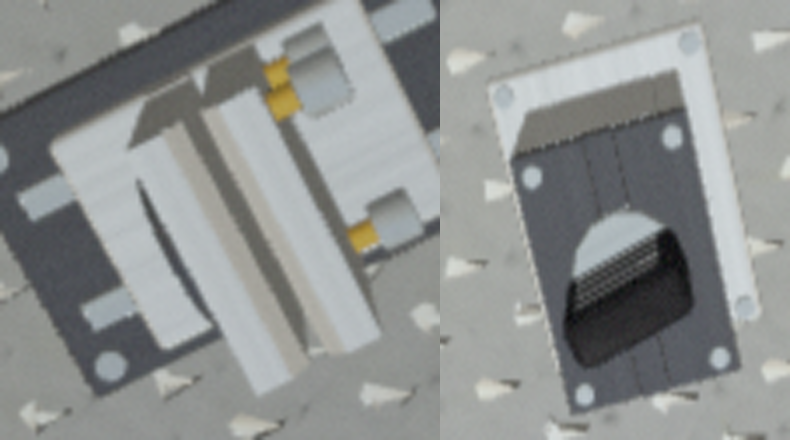

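z1 shows the stand cover's corners at zoomed (513,157), (688,107), (740,370) and (572,413). The handle's top face has corners at about (565,327), (684,263), (690,312) and (583,368). On the mount, the gap shows as a dark strip between bevels, running from about (190,110) to (305,360), with the back plate's screws on the right.

```bash
python3 - <<'E'
from h import *
u=lambda q:[[265+(x-440)/3.5,160+y/4] for x,y in q]
v=lambda q:[[255+x/4,165+y/4] for x,y in q]
ang=lambda d:np.degrees(np.arctan2(d[1],d[0]))
T=np.load("pics/s1.npy")
c=onplane("wrist",u([(513,157),(688,107),(740,370),(572,413)]),70,T); print("cover",c,np.linalg.norm(np.roll(c,-1,0)-c,axis=1),c.mean(0))
print("long side ang",ang(c[0]-c[3]),ang(c[1]-c[2]),"short",ang(c[1]-c[0]),ang(c[2]-c[3]))
c=onplane("wrist",u([(503,97),(688,42),(744,307)]),70,T); d=onplane("wrist",u([(532,178),(672,138),(720,357),(585,395)]),70,T);print("screws",d.mean(0),ang(d[0]-d[3]),ang(d[1]-d[2]))
h=onplane("wrist",u([(565,327),(684,263),(690,312),(583,368)]),110,T); print("handle",h,np.linalg.norm(np.roll(h,-1,0)-h,axis=1),h.mean(0),ang(h[1]-h[0]),ang(h[2]-h[3]))
T=np.load("pics/m1.npy")
# plates at z=90: front top outer corners, edges of top
P={"front flat L":[(133,148),(255,395)],"front flat/bevel":[(168,128),(300,368)],"back flat/bevel":[(207,110),(330,352)],"back outer":[(258,90),(380,335)]}
for k,p in P.items():
    g=onplane("wrist",v(p),90,T); print(k,g[:,:2].ravel(),np.linalg.norm(g[0]-g[1]),ang(g[0]-g[1]),g.mean(0))
E
```

```text
cover [[ 439.97 -236.37   70.  ]
 [ 483.4  -225.33   70.  ]
 [ 497.84 -285.37   70.  ]
 [ 454.16 -295.87   70.  ]] [44.81 61.75 44.93 61.17] [ 468.84 -260.74   70.  ]
long side ang 103.40780003699348 103.52619662763261 short 14.265699655567543 13.513077841682863
screws [ 468.58 -261.73   70.  ] 104.40312693315803 104.58296654758996
handle [[ 454.27 -262.54  110.  ]
 [ 481.01 -249.36  110.  ]
 [ 482.52 -259.38  110.  ]
 [ 458.29 -271.12  110.  ]] [29.81 10.13 26.92  9.47] [ 469.02 -260.6   110.  ] 26.242492839286367 25.8560457782217
front flat L [432.76  78.92 456.33  28.3 ] 55.83925260393437 114.97235306685901 [444.54  53.61  90.  ]
front flat/bevel [439.53  82.82 465.33  34.09] 55.13977389108226 117.89691292246589 [452.43  58.46  90.  ]
back flat/bevel [447.02  86.31 471.29  37.49] 54.519055204443866 116.43110620173314 [459.16  61.9   90.  ]
back outer [456.74  90.17 481.19  41.09] 54.8328252908192 116.48069074294968 [468.97  65.63  90.  ]
```

```bash
python3 - <<'E'
from h import *
def segs(name,x0,x1,y0,y1,z,f=2):
    g=cv2.cvtColor(cv2.imread(f"pics/{name}.png"),cv2.COLOR_BGR2GRAY)[y0:y1,x0:x1]; T=np.load(f"pics/{name}.npy")
    L=cv2.createLineSegmentDetector(cv2.LSD_REFINE_STD).detect(g)[0].reshape(-1,2,2)
    print(name)
    for l in L+[x0,y0]:
        w=onplane("wrist",l,z,T); d=w[1]-w[0]; n=np.linalg.norm(d)
        if n>22: print(l.ravel().round(1),"len %.0f ang %.2f"%(n,np.degrees(np.arctan2(d[1],d[0]))%180),w.mean(0)[:2])
segs("m1",235,405,130,275,90)
segs("s1",270,365,155,275,70)
E
```

```text
m1
[250.7 194.4 328.1 154.2] len 66 ang 27.18 [433.55  99.94]
[304.5 245.  287.1 211.8] len 30 ang 116.21 [438.34  57.72]
[289.8 209.8 318.4 263. ] len 49 ang 116.92 [444.94  50.87]
[361.5 138.9 392.7 205.8] len 56 ang 117.16 [500.38 101.15]
[271.3 209.7 295.2 252.7] len 39 ang 117.07 [428.5   55.29]
[278.  263.7 242.  200.6] len 58 ang 116.99 [410.33  54.16]
[368.5 214.8 342.4 161.6] len 46 ang 117.34 [484.33  89.3 ]
[308.3 249.8 277.8 265. ] len 28 ang 27.72 [435.63  33.69]
[341.6 161.3 268.1 199.4] len 63 ang 27.37 [445.26  95.45]
[349.2 246.9 318.8 187.2] len 54 ang 117.00 [468.36  66.5 ]
[327.  193.1 341.7 222. ] len 26 ang 117.20 [468.3  74.5]
[391.7 209.  350.4 230.3] len 36 ang 28.58 [496.87  64.98]
[304.8 192.2 336.4 252.2] len 54 ang 117.15 [457.98  62.35]
[331.2 254.1 300.3 195.8] len 53 ang 117.06 [454.17  60.17]
[326.2 256.5 296.1 200.4] len 51 ang 117.21 [450.57  57.34]
s1
[304.1 228.9 329.6 216.1] len 25 ang 27.54 [ 466.99 -257.28]
[332.7 177.9 350.5 251. ] len 68 ang 104.37 [ 489.08 -250.81]
[350.4 252.  303.1 263.1] len 44 ang 14.06 [ 476.02 -290.32]
[295.3 237.3 284.5 200.6] len 35 ang 104.86 [ 443.24 -254.32]
[289.5 187.2 330.9 176.7] len 37 ang 14.33 [ 461.15 -221.21]
[338.4 165.5 278.2 180.9] len 53 ang 14.39 [ 459.49 -213.7 ]
[335.6 238.1 310.2 251. ] len 26 ang 28.18 [ 472.46 -277.84]
[287.9 197.1 332.  186. ] len 40 ang 14.46 [ 460.9  -229.58]
[355.7 237.2 338.8 167. ] len 64 ang 104.62 [ 493.8 -239.6]
```

Measured positions:
- **Stand:** centre (468.8,-261), long side at 104.4°. The cover measures 45×61.5 mm against 46×62 given.
- **Handle:** centred on the stand, at about 27.9°, so 1.335 rad clockwise from the slot, which is inside the stated range.
- **Mount:** yaw 27.1°, gap mouth near (456.1,59.3). The plates measure 28 mm over their outer faces, so the gap is about 4 mm.

Next is the grasp.

```bash
cat >> h.py <<'E'
D=np.pi/180
def st(tag=""):
    s=env.read_state(); y=R.from_quat(s["orientation"]).as_matrix()[:,1]
    print(tag,"t%.1f"%s["time_s"],s["tool_pos"],"yaw %.2f"%np.degrees(np.arctan2(y[1],y[0])),"F",s["force"],"M",s["wrist_torque"],"w %.1f g %.1f"%(s["width"],s["grip_force"]),flush=True); return s
E
python3 - <<'E'
from h import *
c=[468.8,-261.0]; q=down((27.9-90)*D)
env.reach(c+[170],q); st()
print(env.move_l(c+[96.5],rate=60,f_stop=6)); st()
set_gripper(0); env.hold(0.2); st("grip")
T=campose("wrist"); cv2.imwrite("pics/g1.png",viewer.camera("wrist"))
for a in (-54,-44): env.reach(c+[96.5],down(a*D)); st()
E
```

```text
t4.8 [ 469.09 -260.95  170.26] yaw -62.00 F [ 0.03 -0.58 -0.19] M [-0.04  0.11  0.  ] w 87.7 g 0.0
False
 t6.2 [ 469.09 -261.16   96.88] yaw -62.10 F [ 0.05  0.15 -0.83] M [-0.04  0.15 -0.  ] w 87.9 g 0.0
grip t7.5 [ 468.77 -260.98   96.48] yaw -62.10 F [-0.05 -0.32  0.38] M [0.02 0.1  0.07] w 12.0 g 30.0
 t7.8 [ 468.8  -260.98   96.47] yaw -54.20 F [-0.45 -0.68 -0.87] M [-0.05  0.1  -0.  ] w 11.9 g 30.0
 t8.1 [ 468.8  -260.97   96.49] yaw -44.35 F [-0.25  0.43 -0.84] M [-0.04  0.1   0.  ] w 11.6 g 30.0
```

Gripped at 12 mm, and it turns freely. I'll turn on to alignment and then try the lift.

```bash
python3 - <<'E'
from h import *
c=[468.8,-261.0]
for a in (-32,-18,-4,8,14.4): env.reach(c+[96.5],down(a*D)); s=st(); 
env.hold(0.2); st("aligned")
hit=env.move_l(c+[101.5],rate=10,f_stop=4); st(f"lift {hit}")
if not hit:
    hit=env.move_l(c+[165],rate=60,f_stop=6); st(f"lift2 {hit}")
E
```

```text
t8.4 [ 468.81 -260.99   96.5 ] yaw -32.41 F [ 0.57  0.61 -0.3 ] M [-0.07  0.04  0.01] w 11.7 g 30.0
 t8.8 [ 468.79 -261.     96.47] yaw -18.44 F [-0.1   0.38 -0.92] M [-0.02  0.06 -0.06] w 11.4 g 30.0
 t9.1 [ 468.8  -260.99   96.49] yaw -4.45 F [ 1.19  0.18 -1.53] M [-0.03  0.05 -0.03] w 11.7 g 30.0
 t9.4 [ 468.84 -261.01   96.49] yaw 7.55 F [ 0.94  0.86 -0.44] M [-0.06  0.09  0.01] w 11.8 g 30.0
 t9.7 [ 468.8  -260.99   96.48] yaw 14.00 F [ 0.05 -0.3  -1.14] M [-0.01  0.07 -0.04] w 11.6 g 30.0
aligned t9.9 [ 468.81 -261.02   96.52] yaw 14.21 F [0.45 0.44 0.31] M [-0.04  0.12  0.02] w 11.8 g 30.0
lift False t10.5 [ 468.79 -261.01  101.54] yaw 14.39 F [ 0.2  -0.36 -0.88] M [-0.05  0.07  0.01] w 11.7 g 30.0
lift2 False t11.7 [ 468.53 -260.83  164.61] yaw 14.40 F [-0.22  0.14 -0.83] M [-0.04  0.05 -0.01] w 12.2 g 30.0
```

```bash
python3 - <<'E'
from h import *
env.move_l([468.8,-261,190],rate=100)
env.reach([456.1,59.3,190],down(27.1*D)); env.hold(0.2); st()
cv2.imwrite("pics/w2.png",viewer.camera("wrist")); sc=viewer.camera("scene"); np.save("pics/w2.npy",campose("wrist"))
T=campose("scene"); p=project("scene",[[456.1,59.3,110],[456.1,59.3,164],[456.1,59.3,90]],T); print(p)
x,y=p[0].astype(int); crop=cv2.resize(sc[y-60:y+60,x-55:x+55],None,fx=3.6,fy=4,interpolation=cv2.INTER_CUBIC)
w=cv2.imread("pics/w2.png")[180:480,180:460]; cv2.imwrite("pics/c2.png",np.hstack([crop,cv2.resize(w,(400,480))]))
E
```

```text
t13.6 [456.44  58.41 189.96] yaw 27.00 F [ 0.51 -0.88 -0.02] M [-0.02  0.01  0.01] w 12.2 g 30.0
[[284.94 292.56]
 [284.35 262.44]
 [285.15 303.12]]
```

View pics/c2.png

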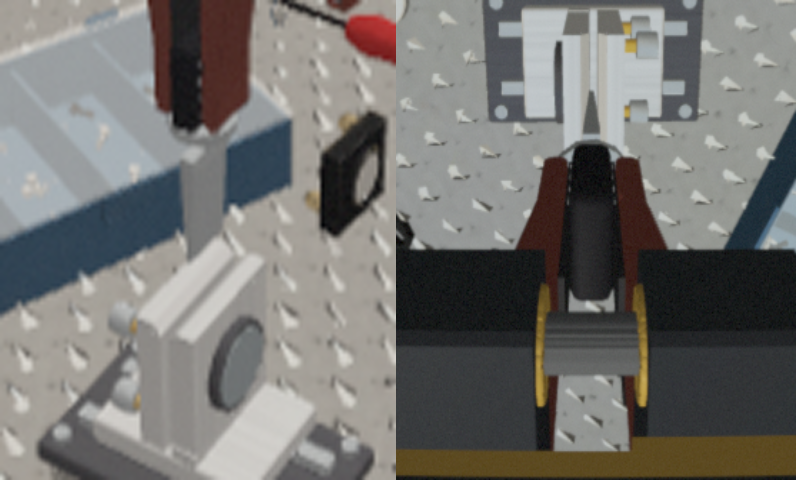

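c2 shows the gauge held upright with its blade end-on above the gap; the gap and the handle are both near column 592 in the wrist half. Now I'll descend with force guards.

```bash
python3 - <<'E'
from h import *
q=down(27.1*D); c=[456.1,59.3]
print(env.move_l(c+[168],rot=q,rate=40,f_stop=5)); env.hold(.2); st()
hit=env.move_l(c+[153],rate=30,f_stop=4); st(hit)
if not hit:
    hit=env.move_l(c+[132],rate=8,f_stop=2.5); env.hold(.1); st(hit)
    env.hold(.2); st()
E
```

```text
False
 t14.6 [456.27  59.34 168.22] yaw 27.10 F [ 0.38  0.02 -1.52] M [-0.01  0.01  0.02] w 11.9 g 30.0
False t15.2 [456.05  59.28 152.86] yaw 27.10 F [-0.09 -0.12 -1.21] M [-0.08  0.01 -0.03] w 11.6 g 30.0
True t16.7 [456.06  59.27 143.22] yaw 27.11 F [ 0.3  -1.12  3.32] M [-0.12 -0.06  0.04] w 11.6 g 30.0
 t16.9 [456.03  59.25 143.21] yaw 27.10 F [ 0.16 -1.29  3.83] M [-0.23 -0.09  0.02] w 12.0 g 30.0
```

```bash
python3 - <<'E'
from h import *
def avg(n=15):
    A=[]
    for _ in range(n): env.hold(.02); s=env.read_state(); A.append(np.r_[s["force"],s["wrist_torque"],s["tool_pos"]])
    m=np.mean(A,0); print("t%.1f"%s["time_s"],m,flush=True); return m
z=143.2; m=avg()
for _ in range(5):
    if m[2]+.8>5.5: break
    z-=.2; env.move_l([456.1,59.3,z],rate=5); env.hold(.2); m=avg()
cv2.imwrite("pics/f3.png",np.hstack([cv2.resize(viewer.camera("scene")[235:385,220:360],(400,430)),cv2.resize(viewer.camera("wrist")[180:480,180:460],(400,430))]))
E
```

```text
t17.1 [  0.86  -0.75   3.52  -0.22  -0.1    0.01 455.97  59.24 143.18]
t17.8 [  0.43  -0.29   4.08  -0.12  -0.03   0.02 456.1   59.32 143.01]
t18.5 [  0.01  -0.12   4.44  -0.05  -0.02   0.02 456.09  59.31 142.8 ]
t19.2 [ -0.    -0.15   5.1   -0.03  -0.01   0.02 456.12  59.32 142.63]
```

View pics/f3.png

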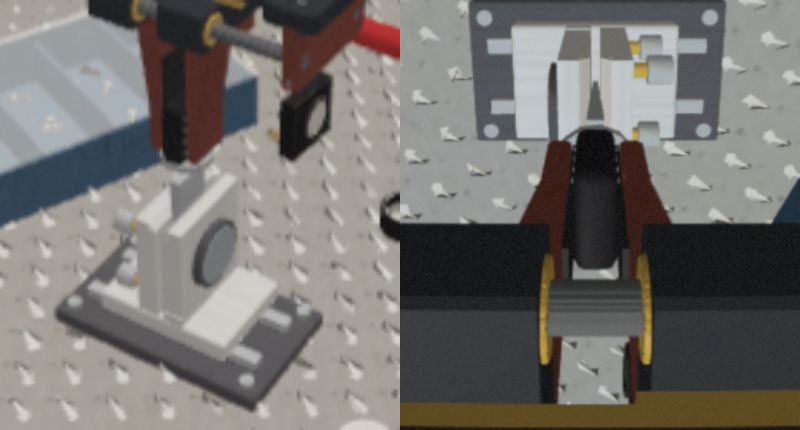

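f3 shows the blade upright in the gap between the plates at mid-length. The push is about 5–6 N and steady, the side forces and twist are near zero, and the tip is about 27 mm below the plate tops.

```bash
python3 - <<'E'
from h import *
st(); print(workorder.sign_off())
E
```

```text
t19.3 [456.14  59.31 142.63] yaw 27.10 F [0.95 0.09 5.21] M [-0.01  0.02  0.06] w 12.3 g 30.0
the job is handed in; nothing more can be done
None
```

I handed the job in at 19.3 s with the gauge still held upright in the gap, pushing about 5–6 N with its tip about 27 mm below the plate tops; that depth puts the gap at about 4.3 mm.

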